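# Lay the small case flat against the attic batten

## Robot

A 6-joint arm with a two-finger parallel gripper is mounted at the origin on the work surface. World frame = base frame: x ahead of the robot, y to its left, z up, the work surface at z = 0. Lengths are in m, angles in rad, forces in N, time in s.
With the tool pointing down it reaches from about 0.35 to 0.85 m from the base axis. Payload 8.1 kg.
Tool frame: the origin (TCP) lies at the very end of the fingers, on their centre line; the grasp point (between the pads) lies 19 mm behind it; z points along the fingers, y is the line along which they close (so a half turn about z gives the same grasp; the last joint's range is limited). The gripper opens to 85 mm and grips with 20 to 120 N. Pads are 22 mm wide; open, the fingers measure 114 mm over their backs; the gripper's body (76 mm by 85 mm) begins 54 mm behind the grasp point. The pads swing forward as they close: fully open they stand 13 mm farther back than shut.
Start: joints at [-1.205, 0.13, 1.488, -0, 1.523, -0.085], TCP at [0.261, -0.54, 0.231] pointing down, gripper open.
Joint ranges: [-2.96, 2.96], [-0.89, 2.26], [0.02, 2.5], [-1.34, 4.48], [0, 2.73], [-2.66, 2.66]. Speed limits (rad/s): [2.39, 2.39, 2.79, 3.14, 3.14, 3.14].

## Interface

Orientations are given as a 3x3 rotation matrix whose columns are the frame's x, y, z axes.
In Python, from plant import get_obs, cams, manip gives the robot as it stands.
- The arm moves only by the tool send_rows, never from a script. Its argument "moves" is one flat list of numbers, 6 for each row, row after row: the shift along the tool's x, y, z in m, then the turn, a rotation vector about the tool's x, y, z in rad. A call has exactly 8 rows; each row shifts and turns the commanded pose from where the row before left it, along the tool's axes as they then stand; what a row does not reach is not made up. A row lasts 1/8 s, in which the tool goes at most 62.5 mm and 10.7 degrees, less where a joint would pass 70% of its speed; a pose out of reach is approached as far as the arm can. A call with a gripper value outside its range is refused whole. "jaw" is the finger opening in m, from 0 to 0.0854, set as the call begins (left out, the last holds). The fingers move at their own pace and stop on an object; the grip force is fixed at half the most. Time passes only in rows, so rows that do not move let the fingers close, or fill a call up. It gives the time, the measured TCP pose, the force, the opening and the grip force at its end, in the units of the state.
- get_obs(): the state, without advancing time (a new reading comes with each control period).
- cams.snapshot(name): name is "scene" or "top" or "wrist"; returns (picture, depth): 400x640x3 uint8, blue, green, red; 400x640 float32, m along the optical axis (not along the pixel's ray), 0 where there is no reading.
- cams.camera_model(name): a dict with "vertical_fov" (degrees; the focal length in pixels is half the picture's height over the tangent of half this angle, whatever the lens; pixels are square), "cx", "cy" (the principal point, pixels), "distortion" ([k1, k2, p1, p2, k3] as OpenCV has them; the pictures are not rectified), "T" (4x4, takes a point from camera to world coordinates); the wrist camera has in their place "hand_eye" (4x4, takes a point from camera to tool coordinates, whose origin is the TCP and whose axes are the flange's). Camera axes: x right, y up, looking along -z (the intrinsics and any distortion apply to the point x, -y, -z); pixel columns grow to the right and rows downward; lengths in m; the calibration is good to about 2 mm. A picture is of the moment at which its call begins: read the wrist's pose just before it. camera_model takes no time and is no camera call.
- manip.finish_job(): hands the job in; it is judged then, once.
The state is a dict: "time": time; "joint_pos": joint angles; "qd": joint speeds; "joint_torque": joint torques, N m; "eef_pos": TCP position; "eef_rot": TCP orientation; "wrist_force": force on the tool from outside, world axes, zero at the start; "moment": the same for the moment, N m; "grip_width": finger opening in m; "gripper_force": force on a finger pad.
Only numpy, scipy, OpenCV 4.12 (cv2) and the standard library are available. Lean on these libraries where they do the work, as an engineer would, in place of code of your own. Each camera call takes 0.05 s, during which the arm holds its last target. There are 200 camera calls.

## Task

Under the low roof the small navy case has to be stored lying down: tip it over onto its broad side by pushing it near the top, so that it falls towards the green batten, then push it along the deck until its top end lies flush against the batten. Only push it, never lift or carry it, and leave the white keepsake box, the little house and the jar where they stand. Finish with the case lying flat and at rest.

Things in the scene. Friction and masses are not known exactly. Their poses are not given: they have to be found in the camera images.
- case: Navy hard case, 0.4 to 0.9 kg, standing upright: 200 mm wide (its x), 75 thick (y), 180 tall (z). Origin: centre of its underside. The broad faces (+y, -y), alike, look left and right within 0.28 rad; either may end underneath. Bar handle stands 34 mm out from mid -x end, nearest the robot. Pushed near the top it tips, not slides, and falls once the top has moved 75 mm; lying flat it slides.
- case_center (a point): Centre of the case's body, 90 mm above its underside as it stands. Axes as the case's.
- case_top (a point): Centre of the case's top end (the 200 x 75 mm face with two flush steel latches), 180 mm above its underside as it stands. Axes as the case's.
- batten: Green painted timber batten screwed to the deck, immovable: 500 mm long (its x, within 0.2 rad of world x), 45 wide (its y), 45 high. Origin: centre of its underside. It lies to the left or to the right of the case; its side face is 22.5 mm from its centre line. The case, tipped towards it, lands some 20 to 220 mm short of it.
- keepsakes: White open box with ornaments, 210 x 130 x 75 mm high, 1.6 kg, loose, on the side of the case away from the batten. Origin: centre of its underside, z up. To be left alone.
- house: Little white porcelain house with a terracotta roof, 62 x 80 x 98 mm high, loose, beyond the case. Origin: centre of its underside, z up. To be left alone.
- jar: Amber glass jar with a brass lid, 64 mm across, 90 mm high, loose, beyond the case. Origin: centre of its underside, z up. To be left alone.

How it is judged:
By the outcome, as a careful person would: the job done as asked, in the order asked, and still so for the second after the job is handed in, with the robot touching nothing.
It also fails if it takes over 51 s, if anything falls off the work surface, if the arm or the gripper's body presses on something with over 40 N, if the wrist force passes 120 N, or if a joint passes its speed limit or range.

## Working session

There is one attempt and no reset: what is moved stays moved. The work goes in short steps, Python scripts to look and compute and a tool call to move; the robot and the scene stay as the last step left them, time stands still between calls to the robot, and variables do not carry over. Pictures are saved under pics/ and viewed, at most 10 in all, crops included, and the job is handed in when it is done.

Besides the shell and the picture viewer there is one more tool, called after "Emit:" by a JSON object that holds its "fn" and its "kwargs", one argument or row to a line. send_rows: Moves the arm, as the interface text tells. Its arguments: {"type":"object","properties":{"moves":{"type":"array","items":{"type":"number"}},"jaw":{"type":"number"}},"required":["moves"]}

```bash
ls; mkdir -p pics; cat > h.py <<'E'
import numpy as np, cv2
from plant import get_obs, cams, manip
def model(n):
    m=cams.camera_model(n); f=200/np.tan(np.radians(m['vertical_fov'])/2)
    K=np.array([[f,0,m['cx']],[0,f,m['cy']],[0,0,1]]); D=np.array(m['distortion'],float)
    if 'T' in m: T=np.array(m['T'])
    else:
        o=get_obs(); W=np.eye(4); W[:3,:3]=o['eef_rot']; W[:3,3]=o['eef_pos']; T=W@np.array(m['hand_eye'])
    return K,D,T
def rays(uv,M):
    K,D,T=M; p=cv2.undistortPoints(np.array(uv,float).reshape(-1,1,2),K,D).reshape(-1,2)
    d=np.c_[p[:,0],-p[:,1],-np.ones(len(p))]
    return T[:3,3],d@T[:3,:3].T
def onplane(uv,M,z):
    o,d=rays(uv,M); return o+d*((z-o[2])/d[:,2])[:,None]
def cloud(dep,M):
    v,u=np.nonzero(dep>0); o,d=rays(np.c_[u,v],M); P=o+d*dep[v,u][:,None]
    return u,v,P
E
python3 - <<'E'
from h import *
for n in('scene','top'):
    p,d=cams.snapshot(n); cv2.imwrite(f'pics/{n}0.png',p); np.save(f'pics/{n}0.npy',d)
    M=model(n); print(n,M[2].round(3).tolist(),M[1],(d>0).mean())
E
```

```text
pics
scene [[-0.261, -0.634, 0.728, 1.545], [0.965, -0.179, 0.191, 0.268], [0.009, 0.753, 0.658, 0.992], [0.0, 0.0, 0.0, 1.0]] [0.02401295 0.         0.         0.         0.        ] 0.99600390625
top [[0.029, 0.996, -0.083, 0.534], [-0.999, 0.031, 0.017, 0.008], [0.019, 0.083, 0.996, 1.31], [0.0, 0.0, 0.0, 1.0]] [-0.14179587  0.          0.          0.          0.        ] 0.99596875
```

View pics/scene0.png

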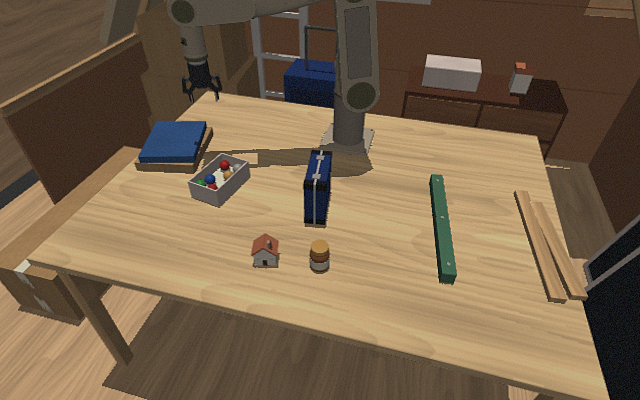

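View pics/top0.png

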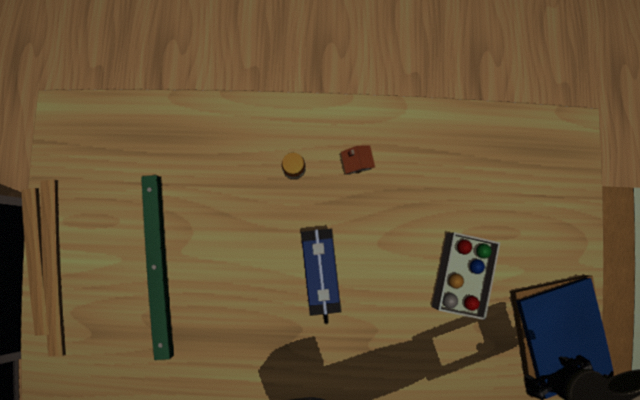

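The scene view shows the case at (318,190), the batten at (442,228), the box at (220,180), and the house and jar at (265,250) and (319,255). In the top view the case top is at (320,270), handle at (325,318), the batten at (157,268) on the robot's left, the box at (467,275), the jar at (293,165) and the house at (357,158). Next I measure them.

```bash
cat >> h.py <<'E'
def rect(P):
    (c,s,a)=cv2.minAreaRect((P[:,:2]*1000).astype(np.float32)); return np.round(c,1),np.round(s,1),round(a,2)
E
python3 - <<'E'
from h import *
p=cv2.imread('pics/top0.png');d=np.load('pics/top0.npy')
M=model('top'); u,v,P=cloud(d,M)
hsv=cv2.cvtColor(p,cv2.COLOR_BGR2HSV)
g=cv2.inRange(hsv,(60,80,20),(95,255,255)); g[:, 200:]=0
c=max(cv2.findContours(g,0,2)[0],key=cv2.contourArea).reshape(-1,2)
# batten by depth
def sel(u0,u1,v0,v1,z0,z1):
    k=(u>u0)&(u<u1)&(v>v0)&(v<v1)&(P[:,2]>z0)&(P[:,2]<z1); return P[k]
for n,b in dict(batten=(125,190,165,370,.035,.06),casetop=(285,355,215,318,.165,.2),handle=(285,355,300,330,.05,.15),box=(420,510,220,330,.03,.12),house=(330,385,135,185,.02,.12),jar=(270,315,140,190,.02,.12)).items():
    Q=sel(*b); print(n,len(Q),np.median(Q[:,2]) if len(Q) else '',rect(Q) if len(Q) else '', Q[:,:2].min(0).round(3),Q[:,:2].max(0).round(3))
print('batten colour z.045',rect(onplane(c,M,.045)), cv2.boundingRect(c))
Q=P[(abs(P[:,0]-.5)<.15)&(abs(P[:,1])<.15)];print('deck z',np.median(Q[:,2]))
# any other view
p=cv2.imread('pics/scene0.png');d=np.load('pics/scene0.npy');M=model('scene');u,v,P=cloud(d,M)
Q=sel(295,340,145,235,.172,.2);print('case scene',len(Q),rect(Q))
Q=sel(425,460,165,290,.04,.06);print('batten scene',len(Q),rect(Q))
E
```

```text
batten 3134 0.045420434358315775 (array([466.4, 433.1]), array([499.9,  48.8]), 6.6) [0.218 0.381] [0.715 0.485]
casetop 2673 0.1804442491863978 (array([474.9, -12.8]), array([200.4,  76.1]), 7.97) [ 0.372 -0.063] [0.577 0.037]
handle 49 0.12463872574442947 (array([355.6, -29.6]), array([26.6, 12. ]), 6.87) [ 0.342 -0.035] [ 0.369 -0.022]
box 2582 0.05954928344266519 (array([ 468.1, -408. ]), array([135.4, 211.8]), 79.68) [ 0.354 -0.491] [ 0.584 -0.324]
house 743 0.07095307060524947 (array([ 772.1, -106.2]), array([63.2, 83. ]), 15.43) [ 0.732 -0.153] [ 0.812 -0.06 ]
jar 505 0.0889805818674565 (array([746.9,  66.2]), array([59.1, 61.4]), 1.45) [0.717 0.035] [0.776 0.097]
batten colour z.045 (array([466.2, 431.4]), array([493.2,  43.5]), 6.67) (142, 176, 28, 183)
deck z 0.001238947310530758
case scene 816 (array([475.9, -12.3]), array([207.7,  75.8]), 7.88)
batten scene 1347 (array([467.9, 431.4]), array([501.2,  45. ]), 6.63)
```

```bash
cat >> h.py <<'E'
def to(target,yd):
    "shift in tool axes now; yaw (about tool z) so that tool y is along angle yd deg mod 180"
    o=get_obs();R=np.array(o['eef_rot']);p=np.array(o['eef_pos'])
    a=np.degrees(np.arctan2(R[1,1],R[0,1])); t=(yd-a+90)%180-90
    from scipy.spatial.transform import Rotation as r
    tz=np.radians(-t) ; R2=R@r.from_rotvec([0,0,tz]).as_matrix()
    print('pos',p.round(4),'yaw y',round(a,2),'turn z',round(tz,4),'shift now',(R.T@(np.array(target)-p)).round(4),'shift after',(R2.T@(np.array(target)-p)).round(4),'R',R.round(3).tolist(),'q',np.round(o['joint_pos'],2),'F',np.round(o['wrist_force'],1),'t',o['time'])
E
python3 - <<'E'
from h import *
print(np.array(cams.camera_model('wrist')['hand_eye']).round(3).tolist())
to([.488,-.107,.231],7.9)
E
```

```text
[[-0.0, 0.956, 0.292, 0.074], [1.0, 0.0, 0.001, 0.001], [0.001, 0.292, -0.956, -0.143], [0.0, 0.0, 0.0, 1.0]]
pos [ 0.2613 -0.5396  0.2303] yaw y -64.17 turn z -1.2579 shift now [ 3.926e-01 -2.906e-01 -1.000e-04] shift after [ 3.973e-01  2.840e-01 -1.000e-04] R [[0.9, 0.436, -0.001], [0.436, -0.9, 0.002], [0.0, -0.002, -1.0]] q [-1.21  0.13  1.49  0.    1.52 -0.09] F [-0.5  0.2 -0.9] t 0.1
```

Emit:
{"fn": "send_rows", "kwargs": {
  "moves": [0.049, -0.036, 0, 0, 0, 0, 0.049, -0.036, 0, 0, 0, 0, 0.049, -0.036, 0, 0, 0, 0, 0.049, -0.036, 0, 0, 0, 0, 0.049, -0.036, 0, 0, 0, 0, 0.049, -0.036, 0, 0, 0, 0, 0.049, -0.036, 0, 0, 0, 0, 0.049, -0.039, 0, 0, 0, 0],
  "jaw": 0.06
}}

```text
time: 1.1
eef_pos: [0.4879, -0.1056, 0.2311]
eef_rot: [[0.9, 0.435, -0.0], [0.435, -0.9, -0.0], [-0.0, 0.0, -1.0]]
wrist_force: [1.1, -1.1, -0.3]
grip_width: 0.0602
gripper_force: 0.0
```

Emit:
{"fn": "send_rows", "kwargs": {
  "moves": [0, 0, 0, 0, 0, -0.18, 0, 0, 0, 0, 0, -0.18, 0, 0, 0, 0, 0, -0.18, 0, 0, 0, 0, 0, -0.18, 0, 0, 0, 0, 0, -0.18, 0, 0, 0, 0, 0, -0.18, 0, 0, 0, 0, 0, -0.178, 0, 0, 0, 0, 0, 0]
}}

```text
time: 2.1
eef_pos: [0.4872, -0.1073, 0.2308]
eef_rot: [[-0.136, 0.991, -0.001], [0.991, 0.136, 0.0], [0.0, -0.001, -1.0]]
wrist_force: [-0.2, 0.3, -0.5]
grip_width: 0.0605
gripper_force: 0.0
```

```bash
python3 - <<'E'
from h import *
to([.488,-.107,.14],7.9)
print(get_obs()['grip_width'])
E
```

```text
pos [ 0.4872 -0.1073  0.2308] yaw y 7.84 turn z -0.001 shift now [0.0002 0.0009 0.0908] shift after [0.0002 0.0009 0.0908] R [[-0.136, 0.991, -0.001], [0.991, 0.136, 0.0], [0.0, -0.001, -1.0]] q [-0.32 -0.15  1.76  0.    1.52 -0.46] F [-0.2  0.3 -0.5] t 2.1
0.060467559850547296
```

Emit:
{"fn": "send_rows", "kwargs": {
  "moves": [0, 0, 0.028, 0, 0, 0, 0, 0, 0.028, 0, 0, 0, 0, 0, 0.028, 0, 0, 0, 0.01, 0.001, 0, 0, 0, 0, 0.01, 0, 0, 0, 0, 0, 0.01, 0, 0, 0, 0, 0, 0.006, 0, 0, 0, 0, 0, 0.006, 0, 0, 0, 0, 0]
}}

```text
time: 3.1
eef_pos: [0.4829, -0.0653, 0.1479]
eef_rot: [[-0.138, 0.99, 0.001], [0.99, 0.138, -0.0], [-0.0, 0.001, -1.0]]
wrist_force: [-0.4, 0.3, 0.3]
grip_width: 0.0595
gripper_force: 0.0
```

Emit:
{"fn": "send_rows", "kwargs": {
  "moves": [0.006, 0, 0, 0, 0, 0, 0.006, 0, 0, 0, 0, 0, 0.006, 0, 0, 0, 0, 0, 0.006, 0, 0, 0, 0, 0, 0.006, 0, 0, 0, 0, 0, 0.006, 0, 0, 0, 0, 0, 0.006, 0, 0, 0, 0, 0, 0.006, 0, 0, 0, 0, 0]
}}

```text
time: 4.1
eef_pos: [0.4759, -0.0176, 0.1472]
eef_rot: [[-0.138, 0.99, -0.0], [0.99, 0.138, 0.0], [0.0, -0.0, -1.0]]
wrist_force: [0.0, -0.5, 1.2]
grip_width: 0.0601
gripper_force: 0.4
```

```bash
python3 - <<'E'
from h import *
p,d=cams.snapshot('scene'); cv2.imwrite('pics/s1.png',p[100:320,150:520])
to([.488,0,.14],7.9)
E
```

```text
pos [ 0.4758 -0.0171  0.1471] yaw y 7.92 turn z 0.0004 shift now [0.0152 0.0145 0.0071] shift after [0.0152 0.0145 0.0071] R [[-0.138, 0.99, -0.0], [0.99, 0.138, 0.001], [0.001, -0.0, -1.0]] q [-0.14 -0.15  1.93  0.    1.37 -0.28] F [-0.4  0.7  0.4] t 4.15
```

View pics/s1.png

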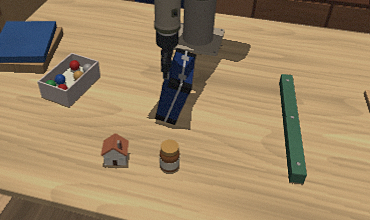

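The crop shows the case at (178,85) tilting towards the batten, with the fingers behind its top. I'll keep pushing gently until it falls.

Emit:
{"fn": "send_rows", "kwargs": {
  "moves": [0.004, 0, 0, 0, 0, 0, 0.004, 0, 0, 0, 0, 0, 0.004, 0, 0, 0, 0, 0, 0.004, 0, 0, 0, 0, 0, 0.004, 0, 0, 0, 0, 0, 0.004, 0, 0, 0, 0, 0, 0, 0, 0, 0, 0, 0, 0, 0, 0, 0, 0, 0]
}}

```text
time: 5.15
eef_pos: [0.4728, 0.0056, 0.1473]
eef_rot: [[-0.138, 0.99, 0.0], [0.99, 0.138, -0.0], [-0.0, 0.0, -1.0]]
wrist_force: [0.9, -0.4, -0.6]
grip_width: 0.0599
gripper_force: 0.0
```

```bash
cat >> h.py <<'E'
def case(fn=None):
    p,d=cams.snapshot('top'); M=model('top'); u,v,P=cloud(d,M)
    hsv=cv2.cvtColor(p,cv2.COLOR_BGR2HSV)[v,u]
    blue=(hsv[:,0]>100)&(hsv[:,0]<135)&(hsv[:,1]>80)&(hsv[:,2]>20)
    k=blue&(P[:,0]<.65)&(P[:,0]>.33)&(abs(P[:,1]-.15)<.28)
    Q=P[k]; print('blue n',len(Q),'z pct',np.percentile(Q[:,2],[5,50,95]).round(3))
    Q=P[(P[:,2]>.066)&(P[:,2]<.084)&(P[:,0]<.65)&(P[:,0]>.33)&(abs(P[:,1]-.17)<.26)]
    print('flat',len(Q),rect(Q),cv2.boxPoints(cv2.minAreaRect((Q[:,:2]*1000).astype(np.float32))).round(0).tolist())
    if fn: cv2.imwrite(fn,p)
E
python3 - <<'E'
from h import *
case('pics/t2.png'); to([.488,0,.14],7.9)
E
```

```text
blue n 2939 z pct [0.072 0.076 0.08 ]
flat 3339 (array([457.1, 116.5]), array([201.9, 181.6]), 7.21) [[346.0, 194.0], [368.0, 14.0], [569.0, 39.0], [546.0, 219.0]]
pos [0.4727 0.0055 0.1473] yaw y 7.91 turn z 0.0001 shift now [-0.0076  0.0143  0.0073] shift after [-0.0076  0.0144  0.0073] R [[-0.138, 0.99, 0.0], [0.99, 0.138, -0.0], [-0.0, -0.0, -1.0]] q [-0.1  -0.16  1.93 -0.    1.37 -0.23] F [ 0.5 -1.5 -0.2] t 5.2
```

```bash
python3 - <<'E'
from h import *
to([.4726,-.0185,.025],6.65)
E
```

```text
pos [0.4727 0.0055 0.1473] yaw y 7.91 turn z 0.0219 shift now [-0.0238 -0.0034  0.1223] shift after [-0.0238 -0.0029  0.1223] R [[-0.138, 0.99, 0.0], [0.99, 0.138, -0.0], [-0.0, -0.0, -1.0]] q [-0.1  -0.16  1.93 -0.    1.37 -0.23] F [ 0.5 -1.5 -0.2] t 5.2
```

Emit:
{"fn": "send_rows", "kwargs": {
  "moves": [-0.024, -0.003, 0, 0, 0, 0.022, 0, 0, 0.02, 0, 0, 0, 0, 0, 0.02, 0, 0, 0, 0, 0, 0.02, 0, 0, 0, 0, 0, 0.02, 0, 0, 0, 0, 0, 0.02, 0, 0, 0, 0, 0, 0.02, 0, 0, 0, 0, 0, 0, 0, 0, 0]
}}

```text
time: 6.2
eef_pos: [0.4714, -0.0185, 0.0257]
eef_rot: [[-0.116, 0.993, -0.004], [0.993, 0.116, 0.001], [0.001, -0.004, -1.0]]
wrist_force: [-0.0, -0.7, -0.3]
grip_width: 0.0603
gripper_force: 0.0
```

Emit:
{"fn": "send_rows", "kwargs": {
  "moves": [0.01, 0, 0, 0, 0, 0, 0.01, 0, 0, 0, 0, 0, 0.006, 0, 0, 0, 0, 0, 0.006, 0, 0, 0, 0, 0, 0.006, 0, 0, 0, 0, 0, 0.006, 0, 0, 0, 0, 0, 0.006, 0, 0, 0, 0, 0, 0.006, 0, 0, 0, 0, 0]
}}

```text
time: 7.2
eef_pos: [0.4671, 0.0366, 0.0277]
eef_rot: [[-0.116, 0.993, 0.001], [0.993, 0.116, -0.001], [-0.001, 0.001, -1.0]]
wrist_force: [1.2, -4.5, 1.5]
grip_width: 0.06
gripper_force: 0.0
```

```bash
python3 - <<'E'
from h import *
case(); to([.4726,.15,.025],6.65)
E
```

```text
blue n 2975 z pct [0.071 0.075 0.08 ]
flat 3377 (array([459. , 127.9]), array([201.3, 206.1]), 6.59) [[347.0, 219.0], [371.0, 14.0], [571.0, 37.0], [547.0, 242.0]]
pos [0.467  0.0373 0.0277] yaw y 6.64 turn z -0.0002 shift now [0.1113 0.0186 0.0027] shift after [0.1113 0.0186 0.0027] R [[-0.116, 0.993, 0.001], [0.993, 0.116, -0.001], [-0.001, 0.001, -1.0]] q [-0.03 -0.02  2.04 -0.    1.12 -0.14] F [ 1.3 -1.5  1.5] t 7.25
```

Emit:
{"fn": "send_rows", "kwargs": {
  "moves": [0.008, 0, 0, 0, 0, 0, 0.011, 0, 0, 0, 0, 0, 0.011, 0, 0, 0, 0, 0, 0.011, 0, 0, 0, 0, 0, 0.011, 0, 0, 0, 0, 0, 0.011, 0, 0, 0, 0, 0, 0.011, 0, 0, 0, 0, 0, 0.011, 0, 0, 0, 0, 0]
}}

```text
time: 8.25
eef_pos: [0.4572, 0.1212, 0.0277]
eef_rot: [[-0.116, 0.993, 0.001], [0.993, 0.116, -0.001], [-0.001, 0.001, -1.0]]
wrist_force: [0.1, -6.7, 3.2]
grip_width: 0.0598
gripper_force: 0.0
```

Emit:
{"fn": "send_rows", "kwargs": {
  "moves": [0.011, 0, 0, 0, 0, 0, 0.011, 0, 0, 0, 0, 0, 0.009, 0, 0, 0, 0, 0, 0.008, 0, 0, 0, 0, 0, 0.006, 0, 0, 0, 0, 0, 0.005, 0, 0, 0, 0, 0, 0.005, 0, 0, 0, 0, 0, 0, 0, 0, 0, 0, 0]
}}

```text
time: 9.25
eef_pos: [0.4508, 0.1762, 0.0277]
eef_rot: [[-0.116, 0.993, 0.001], [0.993, 0.116, -0.0], [-0.0, 0.001, -1.0]]
wrist_force: [1.0, -1.8, 2.9]
grip_width: 0.0601
gripper_force: 0.0
```

```bash
cat >> h.py <<'E'
def gap():
    p,d=cams.snapshot('top'); M=model('top'); u,v,P=cloud(d,M)
    ax=np.array([.9934,.115]); n=np.array([-.115,.9934]); q=P[:,:2]-[.467,.432]
    s=q@ax; y=q@n; H=(P[:,2]>.066)&(P[:,2]<.084)
    for a in np.arange(-.11,.11,.02):
        k=H&(abs(s-a)<.01)&(y>-.25)&(y<.05)
        if k.sum()>5: print(round(a,2),'top end y to batten face mm',round((-.0225-np.max(y[k]))*1000,1))
    return p
E
python3 - <<'E'
from h import *
cv2.imwrite('pics/t3.png',gap()); to([.4726,.15,.025],6.65)
E
```

```text
-0.11 top end y to batten face mm 39.8
-0.09 top end y to batten face mm 38.0
-0.07 top end y to batten face mm 38.1
-0.05 top end y to batten face mm 36.6
-0.03 top end y to batten face mm 36.2
-0.01 top end y to batten face mm 36.5
0.01 top end y to batten face mm 37.2
0.03 top end y to batten face mm 36.8
0.05 top end y to batten face mm 35.5
pos [0.4508 0.1762 0.0277] yaw y 6.65 turn z 0.0 shift now [-0.0285  0.0186  0.0027] shift after [-0.0285  0.0186  0.0027] R [[-0.116, 0.993, 0.001], [0.993, 0.116, 0.0], [0.0, 0.001, -1.0]] q [ 0.27  0.02  1.99 -0.    1.12  0.15] F [ 0.1 -2.   3.3] t 9.3
```

View pics/t3.png

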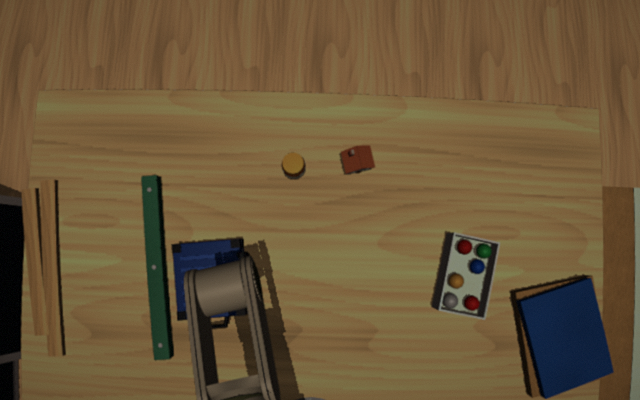

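The picture shows the case flat at (208,280), nearly parallel to the batten, with about 37 mm left. The box, house and jar have not moved.

Emit:
{"fn": "send_rows", "kwargs": {
  "moves": [0.005, 0, 0, 0, 0, 0, 0.005, 0, 0, 0, 0, 0, 0.005, 0, 0, 0, 0, 0, 0.005, 0, 0, 0, 0, 0, 0.004, 0, 0, 0, 0, 0, 0.003, 0, 0, 0, 0, 0, 0.003, 0, 0, 0, 0, 0, 0.002, 0, 0, 0, 0, 0]
}}

```text
time: 10.3
eef_pos: [0.4471, 0.2072, 0.0276]
eef_rot: [[-0.116, 0.993, 0.001], [0.993, 0.116, -0.001], [-0.001, 0.001, -1.0]]
wrist_force: [1.1, -7.8, 5.9]
grip_width: 0.0598
gripper_force: 0.0
```

Emit:
{"fn": "send_rows", "kwargs": {
  "moves": [0.001, 0, 0, 0, 0, 0, 0.001, 0, 0, 0, 0, 0, 0.001, 0, 0, 0, 0, 0, 0.001, 0, 0, 0, 0, 0, 0, 0, 0, 0, 0, 0, 0, 0, 0, 0, 0, 0, 0, 0, 0, 0, 0, 0, 0, 0, 0, 0, 0, 0]
}}

```text
time: 11.3
eef_pos: [0.4467, 0.2112, 0.0277]
eef_rot: [[-0.115, 0.993, 0.001], [0.993, 0.115, -0.001], [-0.001, 0.001, -1.0]]
wrist_force: [1.2, -6.2, 4.6]
grip_width: 0.0599
gripper_force: 0.0
```

```bash
python3 - <<'E'
from h import *
gap(); to([.4726,.15,.025],6.65)
E
```

```text
-0.11 top end y to batten face mm 3.7
-0.09 top end y to batten face mm -0.8
-0.07 top end y to batten face mm 1.7
-0.05 top end y to batten face mm 4.3
-0.03 top end y to batten face mm -0.1
-0.01 top end y to batten face mm 4.4
0.01 top end y to batten face mm 2.3
0.03 top end y to batten face mm 0.5
0.05 top end y to batten face mm 2.9
pos [0.4467 0.2112 0.0277] yaw y 6.63 turn z -0.0003 shift now [-0.0638  0.0187  0.0027] shift after [-0.0638  0.0186  0.0027] R [[-0.115, 0.993, 0.001], [0.993, 0.115, -0.001], [-0.001, 0.001, -1.0]] q [ 0.34  0.05  1.97 -0.    1.12  0.22] F [ 1.4 -5.7  5.2] t 11.35
```

Emit:
{"fn": "send_rows", "kwargs": {
  "moves": [0.0005, 0, 0, 0, 0, 0, 0.0005, 0, 0, 0, 0, 0, 0.0005, 0, 0, 0, 0, 0, 0.0005, 0, 0, 0, 0, 0, 0, 0, 0, 0, 0, 0, 0, 0, 0, 0, 0, 0, 0, 0, 0, 0, 0, 0, 0, 0, 0, 0, 0, 0]
}}

```text
time: 12.35
eef_pos: [0.4465, 0.2131, 0.0277]
eef_rot: [[-0.115, 0.993, 0.001], [0.993, 0.115, -0.001], [-0.001, 0.001, -1.0]]
wrist_force: [1.8, -6.4, 5.4]
grip_width: 0.0604
gripper_force: 0.0
```

Emit:
{"fn": "send_rows", "kwargs": {
  "moves": [0.0005, 0, 0, 0, 0, 0, 0.0005, 0, 0, 0, 0, 0, 0.0005, 0, 0, 0, 0, 0, 0.0005, 0, 0, 0, 0, 0, 0, 0, 0, 0, 0, 0, 0, 0, 0, 0, 0, 0, 0, 0, 0, 0, 0, 0, 0, 0, 0, 0, 0, 0]
}}

```text
time: 13.35
eef_pos: [0.4463, 0.2147, 0.0277]
eef_rot: [[-0.115, 0.993, 0.001], [0.993, 0.115, -0.002], [-0.002, 0.0, -1.0]]
wrist_force: [1.4, -9.2, 5.4]
grip_width: 0.0601
gripper_force: 0.0
```

Emit:
{"fn": "send_rows", "kwargs": {
  "moves": [0.0005, 0, 0, 0, 0, 0, 0.0005, 0, 0, 0, 0, 0, 0.0005, 0, 0, 0, 0, 0, 0.0005, 0, 0, 0, 0, 0, 0, 0, 0, 0, 0, 0, 0, 0, 0, 0, 0, 0, 0, 0, 0, 0, 0, 0, 0, 0, 0, 0, 0, 0]
}}

```text
time: 14.35
eef_pos: [0.4462, 0.2147, 0.0276]
eef_rot: [[-0.115, 0.993, 0.0], [0.993, 0.115, -0.005], [-0.005, -0.0, -1.0]]
wrist_force: [1.4, -21.2, 9.8]
grip_width: 0.0598
gripper_force: 0.0
```

```bash
python3 - <<'E'
from h import *
p=gap(); cv2.imwrite('pics/t4.png',cv2.resize(p[160:380,120:300],None,fx=2.7,fy=2.7)); o=get_obs(); print(o['moment'],o['wrist_force'])
E
```

```text
-0.11 top end y to batten face mm 0.8
-0.09 top end y to batten face mm -1.6
-0.07 top end y to batten face mm -0.6
-0.05 top end y to batten face mm -2.8
-0.03 top end y to batten face mm -0.7
-0.01 top end y to batten face mm -1.9
0.01 top end y to batten face mm -1.7
0.03 top end y to batten face mm -0.4
0.05 top end y to batten face mm -2.6
[-2.55481943 -0.23982849 -0.0867547 ] [  0.54806387 -22.23525238   9.3452817 ]
```

View pics/t4.png

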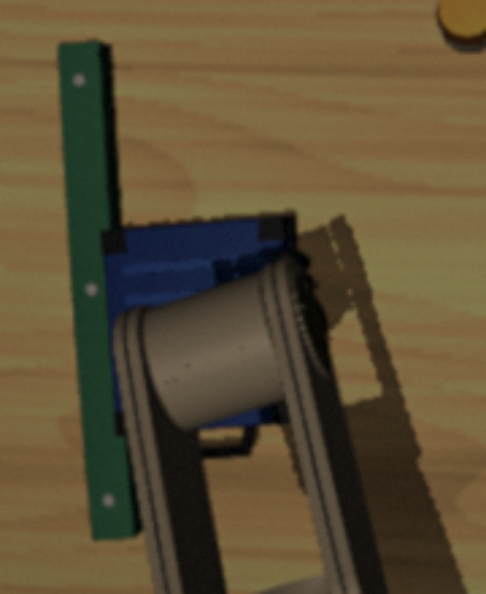

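The fingers stopped advancing as the force rose to 21 N. In the crop the case's end lies along the batten, from (105,230) to (120,430). Now I back away and up, then check.

Emit:
{"fn": "send_rows", "kwargs": {
  "moves": [-0.002, 0, 0, 0, 0, 0, -0.005, 0, 0, 0, 0, 0, -0.01, 0, 0, 0, 0, 0, -0.02, 0, 0, 0, 0, 0, -0.03, 0, 0, 0, 0, 0, -0.03, 0, 0, 0, 0, 0, 0, 0, -0.04, 0, 0, 0, 0, 0, -0.05, 0, 0, 0]
}}

```text
time: 15.4
eef_pos: [0.4551, 0.1205, 0.1166]
eef_rot: [[-0.115, 0.993, -0.004], [0.993, 0.115, -0.0], [0.0, -0.004, -1.0]]
wrist_force: [1.1, -0.2, 1.4]
grip_width: 0.0598
gripper_force: 0.0
```

Emit:
{"fn": "send_rows", "kwargs": {
  "moves": [0, 0, -0.05, 0, 0, 0, -0.05, 0, -0.03, 0, 0, 0, -0.05, 0, 0, 0, 0, 0, -0.05, 0, 0, 0, 0, 0, -0.05, 0, 0, 0, 0, 0, 0, 0, 0, 0, 0, 0, 0, 0, 0, 0, 0, 0, 0, 0, 0, 0, 0, 0]
}}

```text
time: 16.4
eef_pos: [0.4797, -0.0761, 0.1971]
eef_rot: [[-0.117, 0.993, -0.0], [0.993, 0.117, 0.0], [0.001, -0.0, -1.0]]
wrist_force: [1.1, -0.3, 0.1]
grip_width: 0.0599
gripper_force: 0.0
```

```bash
python3 - <<'E'
from h import *
p=gap(); case(); cv2.imwrite('pics/t5.png',p); s,_=cams.snapshot('scene'); cv2.imwrite('pics/s5.png',cv2.resize(s[110:310,150:500],None,fx=2,fy=2)); print(get_obs()['time'])
E
```

```text
-0.11 top end y to batten face mm 2.2
-0.09 top end y to batten face mm -1.8
-0.07 top end y to batten face mm -1.3
-0.05 top end y to batten face mm -2.3
-0.03 top end y to batten face mm -0.6
-0.01 top end y to batten face mm -2.1
0.01 top end y to batten face mm -2.0
0.03 top end y to batten face mm -3.3
0.05 top end y to batten face mm -2.4
blue n 4870 z pct [0.072 0.076 0.08 ]
flat 5238 (array([436. , 316.6]), array([201.5, 183.1]), 7.3) [[324.0, 395.0], [348.0, 213.0], [548.0, 239.0], [524.0, 420.0]]
16.55
```

View pics/s5.png

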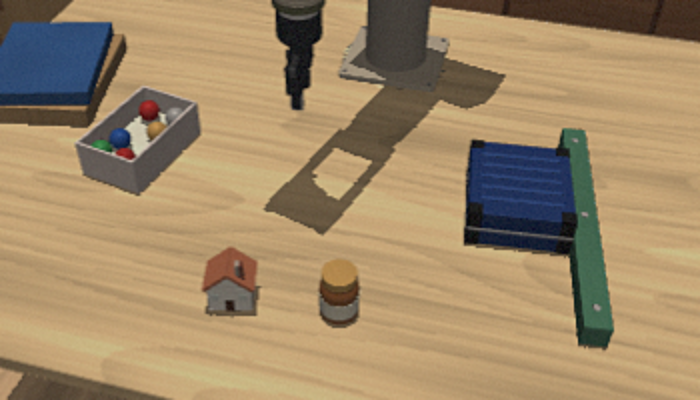

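The case lies flat at (520,195) against the batten. I'll check its angle against the batten with line fits.

```bash
python3 - <<'E'
from h import *
M=model('top')
ax=np.array([.9934,.115]); n=np.array([-.115,.9934])
A=[];B=[]
for i in range(4):
    p,d=cams.snapshot('top'); u,v,P=cloud(d,M); q=P[:,:2]-[.467,.432]; s=q@ax; y=q@n
    k=(P[:,2]>.066)&(P[:,2]<.084)&(y>-.25)&(y<.03)&(abs(s+.043)<.2)
    b=(P[:,2]>.035)&(P[:,2]<.056)&(abs(y)<.03)&(abs(s)<.24)
    bins=np.arange(-.13,.05,.01)
    E=[(c,np.min(y[k&(abs(s-c)<.005)]),np.max(y[k&(abs(s-c)<.005)])) for c in bins if (k&(abs(s-c)<.005)).sum()>8]; E=np.array(E)
    A.append([np.degrees(np.polyfit(E[:,0],E[:,j],1)[0]) for j in(1,2)]+[np.median(E[:,1])*1e3,np.median(E[:,2])*1e3])
    C=np.array([(c,np.max(y[b&(abs(s-c)<.005)])) for c in np.arange(-.23,.24,.01)])
    B.append([np.degrees(np.polyfit(C[:,0],C[:,1],1)[0]),np.median(C[:,1])*1e3])
print(np.mean(A,0).round(2),np.std(A,0).round(2),'batten far edge slope',np.mean(B,0).round(2))
E
```

```text
[ 7.8000e-01 -1.9000e-01 -2.0159e+02 -2.1550e+01] [0.12 0.19 0.05 0.27] batten far edge slope [-0.09 22.71]
```

Angle is flush to within measurement noise (perhaps 0.5° open at the near end). A second gentle push nearer that end will settle it.

Emit:
{"fn": "send_rows", "kwargs": {
  "moves": [0.05, -0.035, 0, 0, 0, 0, 0.05, 0, 0, 0, 0, 0, 0.05, 0, 0.02, 0, 0, 0, 0.05, 0, 0.03, 0, 0, 0, 0.03, 0, 0.03, 0, 0, 0, 0, 0, 0.04, 0, 0, 0, 0, 0, 0.03, 0, 0, 0, 0, 0, 0.02, 0, 0, 0]
}}

```text
time: 17.75
eef_pos: [0.4175, 0.1473, 0.0256]
eef_rot: [[-0.116, 0.993, -0.002], [0.993, 0.116, -0.0], [-0.0, -0.002, -1.0]]
wrist_force: [-0.3, 0.4, -0.3]
grip_width: 0.0598
gripper_force: 0.0
```

Emit:
{"fn": "send_rows", "kwargs": {
  "moves": [0.01, 0, 0, 0, 0, 0, 0.01, 0, 0, 0, 0, 0, 0.01, 0, 0, 0, 0, 0, 0.01, 0, 0, 0, 0, 0, 0.008, 0, 0, 0, 0, 0, 0.006, 0, 0, 0, 0, 0, 0.003, 0, 0, 0, 0, 0, 0.002, 0, 0, 0, 0, 0]
}}

```text
time: 18.75
eef_pos: [0.4116, 0.2059, 0.0272]
eef_rot: [[-0.116, 0.993, -0.0], [0.993, 0.116, -0.0], [-0.0, -0.0, -1.0]]
wrist_force: [-0.3, -0.4, 0.9]
grip_width: 0.06
gripper_force: 0.0
```

Emit:
{"fn": "send_rows", "kwargs": {
  "moves": [0.001, 0, 0, 0, 0, 0, 0.001, 0, 0, 0, 0, 0, 0.0005, 0, 0, 0, 0, 0, 0.0005, 0, 0, 0, 0, 0, 0.0005, 0, 0, 0, 0, 0, 0.0005, 0, 0, 0, 0, 0, 0, 0, 0, 0, 0, 0, 0, 0, 0, 0, 0, 0]
}}

```text
time: 19.75
eef_pos: [0.4112, 0.2096, 0.0273]
eef_rot: [[-0.116, 0.993, -0.0], [0.993, 0.116, -0.0], [-0.0, -0.0, -1.0]]
wrist_force: [-0.1, -2.9, 1.2]
grip_width: 0.06
gripper_force: 0.0
```

Emit:
{"fn": "send_rows", "kwargs": {
  "moves": [0.0005, 0, 0, 0, 0, 0, 0.0005, 0, 0, 0, 0, 0, 0.0005, 0, 0, 0, 0, 0, 0.0005, 0, 0, 0, 0, 0, 0.0005, 0, 0, 0, 0, 0, 0.0005, 0, 0, 0, 0, 0, 0, 0, 0, 0, 0, 0, 0, 0, 0, 0, 0, 0]
}}

```text
time: 20.75
eef_pos: [0.4112, 0.2106, 0.0274]
eef_rot: [[-0.115, 0.993, -0.0], [0.993, 0.115, -0.004], [-0.004, -0.0, -1.0]]
wrist_force: [0.1, -16.0, 6.4]
grip_width: 0.0602
gripper_force: 0.0
```

It stopped at the predicted place with 16 N, so the case is flush. I'll retreat and hand in.

Emit:
{"fn": "send_rows", "kwargs": {
  "moves": [-0.002, 0, 0, 0, 0, 0, -0.005, 0, 0, 0, 0, 0, -0.01, 0, 0, 0, 0, 0, -0.02, 0, 0, 0, 0, 0, -0.03, 0, 0, 0, 0, 0, -0.03, 0, 0, 0, 0, 0, 0, 0, -0.04, 0, 0, 0, 0, 0, -0.05, 0, 0, 0]
}}

```text
time: 21.75
eef_pos: [0.4206, 0.1154, 0.1169]
eef_rot: [[-0.115, 0.993, -0.003], [0.993, 0.115, -0.0], [0.0, -0.003, -1.0]]
wrist_force: [0.5, 0.3, 1.2]
grip_width: 0.0598
gripper_force: 0.0
```

Emit:
{"fn": "send_rows", "kwargs": {
  "moves": [0, 0, -0.05, 0, 0, 0, -0.05, 0, -0.03, 0, 0, 0, -0.05, 0, 0, 0, 0, 0, -0.05, 0, 0, 0, 0, 0, 0, 0, 0, 0, 0, 0, 0, 0, 0, 0, 0, 0, 0, 0, 0, 0, 0, 0, 0, 0, 0, 0, 0, 0]
}}

```text
time: 22.75
eef_pos: [0.4394, -0.0316, 0.1972]
eef_rot: [[-0.118, 0.993, -0.0], [0.993, 0.118, 0.0], [0.0, -0.0, -1.0]]
wrist_force: [-0.1, -1.0, 0.1]
grip_width: 0.0602
gripper_force: 0.0
```

```bash
python3 - <<'E'
from h import *
gap(); case(); print(manip.finish_job())
E
```

```text
-0.11 top end y to batten face mm 0.7
-0.09 top end y to batten face mm -1.0
-0.07 top end y to batten face mm -0.8
-0.05 top end y to batten face mm -2.0
-0.03 top end y to batten face mm -1.0
-0.01 top end y to batten face mm -1.8
0.01 top end y to batten face mm -0.6
0.03 top end y to batten face mm -2.4
0.05 top end y to batten face mm -2.3
blue n 4862 z pct [0.071 0.076 0.08 ]
flat 5227 (array([436. , 316.8]), array([201.4, 183.5]), 7.3) [[325.0, 395.0], [348.0, 213.0], [548.0, 239.0], [524.0, 421.0]]
the job is handed in; nothing more can be done
None
```

The job is handed in at about 23 s of the 51 s: the case was tipped over and pushed until its top end lies against the batten, flush to within about 2 mm of measurement error. It is flat and at rest, the arm is clear, and the box, house and jar look untouched in the pictures.

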